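# Reset the gap screw of a dough roller and lock it

### The job

On the bench dough roller, loosen the lock nut by swinging its lever anticlockwise, seen from above, by about a sixth of a turn. Only then turn the T-bar of the gap screw above that nut clockwise until its narrow nose points at the raised mark on the cheek's top, as the T-bar at the other end already does. Last, swing the nut's lever back clockwise until it is tight, with the pointer still on the mark.

Things in the scene. Friction and masses are not known exactly. Their poses are not given: they have to be found in the camera images.
- lock_nut (a joint): Turn (rad) of the steel hex nut (38 mm) with one flat lever arm on the dough roller's white end cheek. 0 = tight, at its stop, lever pointing away from the rolls; grows anticlockwise from above, stop at 1.3; loose from 0.7. Same vertical axis as the gap screw; friction about 0.25 N m, stays where left. The screw must not be turned while it is tight.
- lever_post (a point): Point on the upright round black grip post at the lever's end, 85 mm from the nut's axis, 163 mm above the table. Post diameter 14 mm, its top 19 mm above this point, lever arm 33 mm below. x axis: along the lever, outward; z up. Pinch it from above in any direction; being round, it may turn between the fingers.
- gap_screw (a joint): Turn (rad) of the gap screw, the dark T-bar above the lock nut. 0 = its narrow nose points at the raised mark, a small dark fin on the cheek's top on the feed apron's side; grows anticlockwise from above. Starts at 0.6 to 1.3, so turn it clockwise by that much. With the nut loose it turns against about 0.08 N m and stays where left; stops at -0.5 and 1.6.
- screw_grip (a point): On the vertical axis of screw and nut, in the T-bar, 160 mm above the table. Bar 14 mm wide, 50 mm long, 26 mm tall, with a 5 mm thin nose out to 37 mm at one end: its top 10 mm above this point, underside 16 mm below, nut's top 28 mm below. x axis: along the bar to its nose; z up. Grip across the 14 mm. The T-bar 240 mm away, over a nut without lever, is fixed and already set.

How it is judged:
On the way, in this order (a step that is already met when the one before it is completed fails the run):
1. the lock nut is loosened (lever turned 0.7 rad or more) (value of joint lock_nut above 0.7 rad), for 0.2 s.
2. with the nut loose, the gap screw's pointer is turned to the mark (within 0.2 rad) (value of joint gap_screw between -0.2 and 0.2 rad and value of joint lock_nut above 0.4 rad), for 0.2 s.
At the end, for the whole second after the job is handed in: The gap screw's pointer is within 0.2 rad (11 degrees) of the mark and the lock nut is tight again: its lever within 0.14 rad (8 degrees) of its tight stop, both at rest (value of joint gap_screw between -0.2 and 0.2 rad and value of joint lock_nut below 0.14 rad and velocity of joint lock_nut between -0.1 and 0.1 rad/s and velocity of joint gap_screw between -0.1 and 0.1 rad/s); the robot touches nothing.
It fails at once if the gap screw is turned while the lock nut is tight (value of joint lock_nut below 0.2 rad and (velocity of joint gap_screw above 0.3 rad/s or velocity of joint gap_screw below -0.3 rad/s)).
It also fails if it takes over 54 s, if anything falls off the work surface, if the arm or the gripper's body presses on something with over 40 N, if the wrist force passes 120 N, or if a joint passes its speed limit or range.

### The arm

A 7-joint arm with a two-finger parallel gripper is mounted at the origin on the work surface. World frame = base frame: x ahead of the robot, y to its left, z up, the work surface at z = 0. Lengths are in m, angles in rad, forces in N, time in s.
With the tool pointing down it reaches from about 0.4 to 0.85 m from the base axis. Payload 4.5 kg.
Tool frame: the origin (TCP) lies on the centre line of the jaws, within the pads' length; the fingertips stand 11 mm ahead of it and the grasp point (between the pads) lies 8 mm behind it; x points along the fingers, y is the direction in which the jaws open and shut, and the axes are right-handed (so a half turn about x gives the same grasp; the last joint's range is limited). The gripper opens to 88 mm and grips with 3 to 60 N. Pads are 18 mm wide; open, the fingers measure 123 mm over their backs; the gripper's body (75 mm by 187 mm) begins 45 mm behind the grasp point.
Start: joints at [-1.202, 0.689, -0.195, 1.565, 0.157, 0.902, -0.215], TCP at [0.205, 0.59, 0.25] pointing down, gripper open.
Joint ranges: [-3.01, 3.01], [-0.46, 2.08], [-1.47, 1.51], [0.13, 2.56], [-1, 4.14], [0.04, 2.09], [-2.66, 2.66]. Speed limits (rad/s): [2.57, 2.57, 3.14, 3.14, 3.14, 3.14, 3.14].

### API

Orientations are given as a unit quaternion [x, y, z, w].
In Python, from rig import bot, vision gives the robot as it stands.
- The arm moves only by the shell command python3 -m pendant 'ROWS' [FORCE]. ROWS is JSON, a list of rows, each a list of 5 numbers: the finger opening in mm, from 0 to 88.1, then the shift along the world's x, y, z in units of 40 mm (1.0 is 40 mm), then the turn about the world's z in units of 5 degrees (1.0 is 5 degrees). A call has 1 to 12 rows; each row shifts and turns the commanded pose from where the row before left it; what a row does not reach is not made up. A row lasts 1/12 s, in which the tool goes at most 41.7 mm and 7.16 degrees, less where a joint would pass 70% of its speed; a pose out of reach is approached as far as the arm can. A call is refused whole if a number of a shift passes 1 or a number of a turn 1, either way. A call with a gripper value outside its range is refused whole. The fingers move at their own pace and stop on an object; FORCE is the grip in N (left out, the last holds). Time passes only in rows, so rows that do not move let the fingers close. It gives the time, the measured TCP pose, the force and the opening at its end, in the units of the state.
- bot.observe(): the state, without advancing time (a new reading comes with each control period).
- vision.grab_frame(name): name is "side" or "top" or "wrist"; returns a dict with "color" (480x640x3 uint8, red, green, blue), "fovy" (degrees; the focal length in pixels is half the picture's height over the tangent of half this angle, whatever the lens; pixels are square), "cx", "cy" (the principal point, pixels), "rvec" (rotation vector, rad) and "tvec" (3), from world to camera coordinates, as OpenCV has them; the wrist camera has in their place "T_tool_cam" (4x4, takes a point from camera to tool coordinates, whose origin is the TCP and whose axes are the tool frame's). Camera axes: x right, y down, z forward; pixel columns grow to the right and rows downward; lengths in m; the calibration is good to about 2 mm. A picture is of the moment at which its call begins: read the wrist's pose just before it. There is no depth.
- bot.finish_job(): hands the job in, once; it reports no verdict.
The state is a dict: "clock": time; "joint_pos": joint angles; "joint_vel": joint speeds; "effort": joint torques, N m; "tool_pos": TCP position; "eef_rot": TCP orientation; "ft_force": force on the tool from outside, world axes, zero at the start; "ft_torque": the same for the moment, N m; "width": finger opening in m.
Only numpy, scipy, OpenCV 4.12 (cv2) and the standard library are available. Lean on these libraries where they do the work, as an engineer would, in place of code of your own. Each camera call takes 0.05 s, during which the arm holds its last target. There are 200 camera calls.

## Working session

There is one attempt and no reset: what is moved stays moved. The work goes in short steps, Python scripts to look and compute and a shell command to move; the robot and the scene stay as the last step left them, time stands still between calls to the robot, and variables do not carry over. Pictures are saved under pics/ and viewed, about 8 in all and at most 12, crops included, and the job is handed in when it is done.

```bash
mkdir -p pics; cat > h.py <<'E'
import numpy as np, cv2
from rig import bot, vision
from scipy.spatial.transform import Rotation as R
def cam(name):
    s=bot.observe(); f=vision.grab_frame(name)
    K=np.array([[240/np.tan(np.radians(f["fovy"]/2)),0,f["cx"]],[0,0,f["cy"]],[0,0,1.]]);K[1,1]=K[0,0]
    if name=="wrist":
        T=np.eye(4);T[:3,:3]=R.from_quat(s["eef_rot"]).as_matrix();T[:3,3]=s["tool_pos"]
        M=T@np.array(f["T_tool_cam"])
    else:
        M=np.eye(4);r=cv2.Rodrigues(np.array(f["rvec"],float))[0];M[:3,:3]=r.T;M[:3,3]=-r.T@np.array(f["tvec"],float).ravel()
    return f["color"],K,M
def topl(K,M,uv,z):
    d=M[:3,:3]@np.linalg.inv(K)@np.array([uv[0],uv[1],1.]);o=M[:3,3]
    return o+d*(z-o[2])/d[2]
def proj(K,M,p):
    c=M[:3,:3].T@(np.array(p)-M[:3,3]);c=K@c;return c[:2]/c[2]
def save(n,im,box=None,k=1):
    if box: im=im[box[1]:box[3],box[0]:box[2]]
    cv2.imwrite("pics/"+n,cv2.resize(im,None,fx=k,fy=k,interpolation=cv2.INTER_CUBIC)[:,:,::-1])
E
python3 - <<'E'
from h import *
for n in("top","side"):
    i,K,M=cam(n);save(n+"1.png",i);np.savez("pics/"+n,K=K,M=M,i=i);print(n,M.round(3).tolist(),K[0,0])
s=bot.observe();print(s)
E
```

```text
top [[0.023, -0.996, 0.082, 0.479], [-1.0, -0.022, 0.019, -0.128], [-0.017, -0.082, -0.996, 0.825], [0.0, 0.0, 0.0, 1.0]] 435.0955080220947
side [[-0.774, -0.387, 0.501, 0.202], [-0.633, 0.472, -0.614, 0.285], [0.001, -0.792, -0.61, 0.576], [0.0, 0.0, 0.0, 1.0]] 620.5814849519841
{'clock': 0.1, 'joint_pos': array([-1.20220447,  0.68989253, -0.19453596,  1.56621655,  0.15730606,
        0.90251732, -0.21508812]), 'joint_vel': array([-1.14523697e-03, -2.39319667e-03,  2.29067610e-04, -5.31774379e-04,
        5.49213389e-04,  2.34926162e-06, -5.13234052e-04]), 'effort': array([-3.04750676e-03, -5.28507900e+01, -1.27169654e+00, -1.53838027e+01,
       -5.25736890e-02,  1.99051581e-03,  5.17613285e-05]), 'tool_pos': array([0.20521311, 0.5897738 , 0.24900162]), 'eef_rot': array([ 0.11720182,  0.69728425, -0.118357  ,  0.69717289]), 'ft_force': array([ 0.24292325, -0.37310877,  0.30766749]), 'ft_torque': array([ 0.00420752,  0.00226717, -0.01606085]), 'width': 0.08802909678091207}
```

View pics/top1.png

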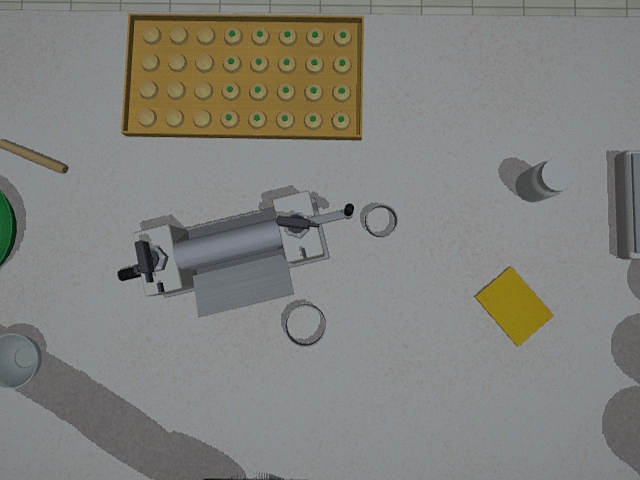

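View pics/side1.png

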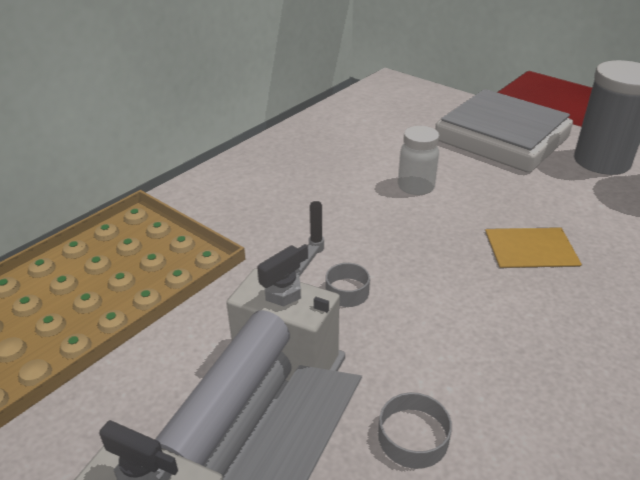

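The top view shows the lever with its post at about (349,210), the T-bar over the right cheek at about (296,222), and the apron below. I'll enlarge that area.

```bash
python3 - <<'E'
from h import *
d=np.load("pics/top.npz");save("top2.png",d["i"],(265,180,365,270),8)
E
```

```text
(no output)
```

View pics/top2.png

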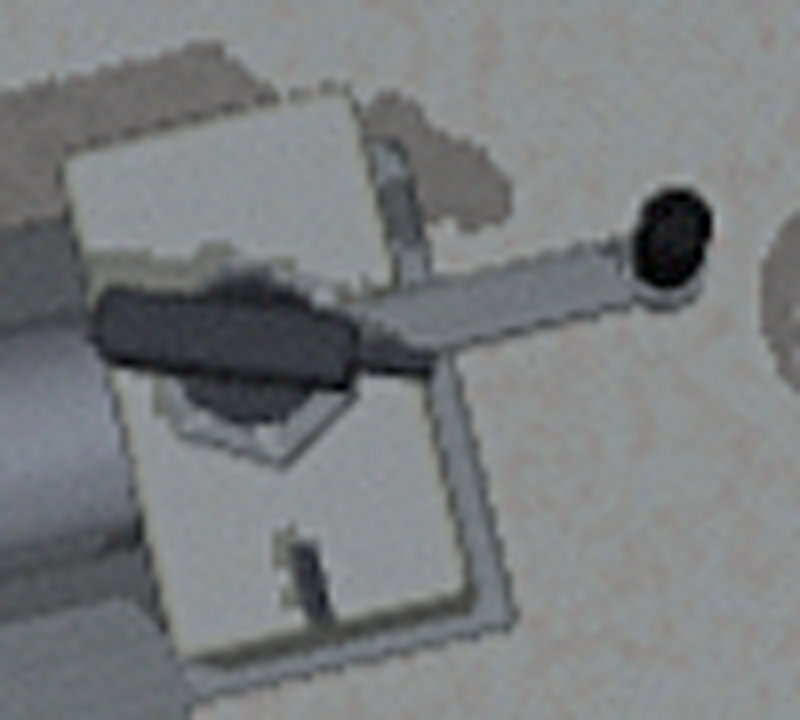

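```bash
python3 - <<'E'
from h import *
d=np.load("pics/top.npz");K,M=d["K"],d["M"]
g=lambda x,y,z:topl(K,M,(265+x/8,180+y/8),z)
post=g(678,228,.182);bar=[g(100,328,.17),g(357,345,.17)];tip=g(432,362,.165)
c=(bar[0]+bar[1])/2
fin=[g(298,545,.12),g(322,615,.12)]
print("post",post,"axis",c,"dist",np.linalg.norm((post-c)[:2]),"len",np.linalg.norm(bar[0]-bar[1]),"nose",np.linalg.norm((tip-c)[:2]))
an=lambda v:np.degrees(np.arctan2(v[1],v[0]))
print("lever",an(post-c),"bar",an(bar[1]-bar[0]),an(tip-c),"fin",an(fin[1]-fin[0]),an((fin[0]+fin[1])/2-c))
m=R.from_quat(bot.observe()["eef_rot"]).as_matrix();print("jaw ang",an(m[:,1]),m.round(3))
E
```

```text
post [ 0.57838267 -0.15447841  0.182     ] axis [ 0.55773234 -0.07016464  0.17      ] dist 0.0868058097123727 len 0.04894687841331258 nose 0.038754614060401184
lever -76.23789610781732 bar -92.60401686473789 -95.15843064828105 fin -159.57510676194227 -162.57786112557642
jaw ang 70.8236392589327 [[-0.     0.328  0.945]
 [-0.002  0.945 -0.328]
 [-1.    -0.002  0.   ]]
```

Estimates: the post is at (.578,-.154), the axis at (.558,-.070), the lever at -76°, and the T-bar nose at about -94°. The mark is at about -164°. Next I go above the post.

```bash
python3 -m pendant '[[50,0.39,-0.775,0,-0.25],[50,0.39,-0.775,0,-0.25],[50,0.39,-0.775,0,-0.25],[50,0.39,-0.775,0,-0.25],[50,0.39,-0.775,0,-0.25],[50,0.39,-0.775,0,-0.25],[50,0.39,-0.775,0,-0.25],[50,0.39,-0.775,0,-0.25],[50,0.39,-0.775,0,-0.25],[50,0.39,-0.775,0,-0.25],[50,0.39,-0.775,0,-0.25],[50,0.39,-0.775,0,-0.25]]' 20
python3 -m pendant '[[50,0.39,-0.775,0,-0.25],[50,0.39,-0.775,0,-0.25],[50,0.39,-0.775,0,-0.25],[50,0.39,-0.775,0,-0.25],[50,0.39,-0.775,0,-0.25],[50,0.39,-0.775,0,-0.25],[50,0.39,-0.775,0,-0.25],[50,0.39,-0.775,0,-0.25],[50,0.39,-0.775,0,-0.25],[50,0.39,-0.775,0,-0.25],[50,0.39,-0.775,0,-0.25],[50,0,0,0,0]]'
python3 - <<'E'
from h import *
i,K,M=cam("wrist")
for p in([.578,-.154,.182],[.558,-.070,.17]): 
    u=proj(K,M,p);print(u);cv2.circle(i,tuple(int(v) for v in u),4,(255,0,0),1)
save("w1.png",i);np.savez("pics/w1",K=K,M=M,i=i);s=bot.observe();print(s["tool_pos"],s["joint_pos"])
E
```

```text
clock: 1.1
tool_pos: [0.3929, 0.2167, 0.2496]
eef_rot: [0.208, 0.676, -0.208, 0.676]
ft_force: [0.6, -0.1, -0.3]
width: 0.0498
clock: 2.1
tool_pos: [0.566, -0.1314, 0.2493]
eef_rot: [0.289, 0.643, -0.292, 0.646]
ft_force: [1.2, -0.6, -0.1]
width: 0.0502
[306.73574652 297.33512441]
[375.99332375 168.82750585]
[ 0.56465982 -0.1273225   0.24911138] [ 0.22162606  0.62536869 -0.13635258  1.7121794   0.11311351  0.81113511
  0.75997056]
```

View pics/w1.png

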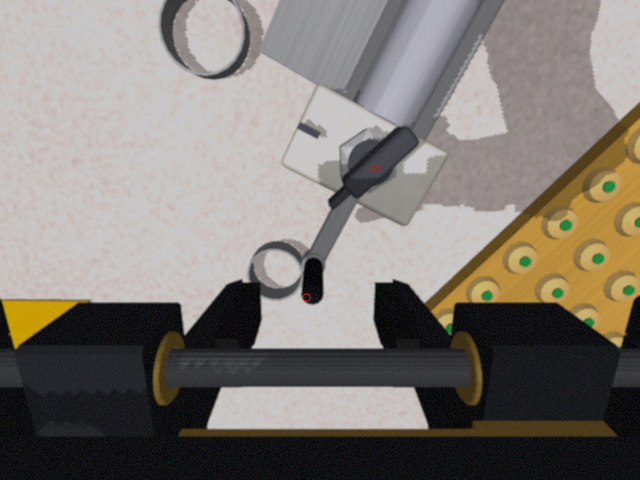

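The wrist view shows the post top at about (313,291), close to the predicted (307,297), and the bar centre at about (382,163). I'll refine both positions from this.

```bash
python3 - <<'E'
from h import *
d=np.load("pics/w1.npz");K,M=d["K"],d["M"]
p=topl(K,M,(313,292),.182);c=topl(K,M,(382,163),.17);t=topl(K,M,(333,205),.165);m=topl(K,M,(309,130),.122)
an=lambda v:np.degrees(np.arctan2(v[1],v[0]))
print(p,c,np.linalg.norm((p-c)[:2]),an(p-c),an(t-c),an(m-c),(p-bot.observe()["tool_pos"])/.04)
E
```

```text
[ 0.57852025 -0.14879473  0.182     ] [ 0.55828612 -0.06530091  0.17      ] 0.08591063767242664 -76.3774040731991 -95.8193541005194 -161.40433442006162 [ 0.34651092 -0.53680585 -1.67778449]
```

```bash
python3 -m pendant '[[50,0.175,-0.31,-0.3,0],[50,0.175,-0.31,-0.3,0],[50,0,0,0,0],[50,0,0,0,0],[50,0,0,0,0]]'
python3 - <<'E'
from h import *
i,K,M=cam("wrist");save("w2.png",i,(220,80,460,320),2.5);np.savez("pics/w2",K=K,M=M,i=i);s=bot.observe();print(s["tool_pos"])
E
```

```text
clock: 2.57
tool_pos: [0.5778, -0.1458, 0.226]
eef_rot: [0.287, 0.647, -0.286, 0.646]
ft_force: [0.7, 1.7, -0.9]
width: 0.0498
[ 0.5780159  -0.14573688  0.22632679]
```

View pics/w2.png

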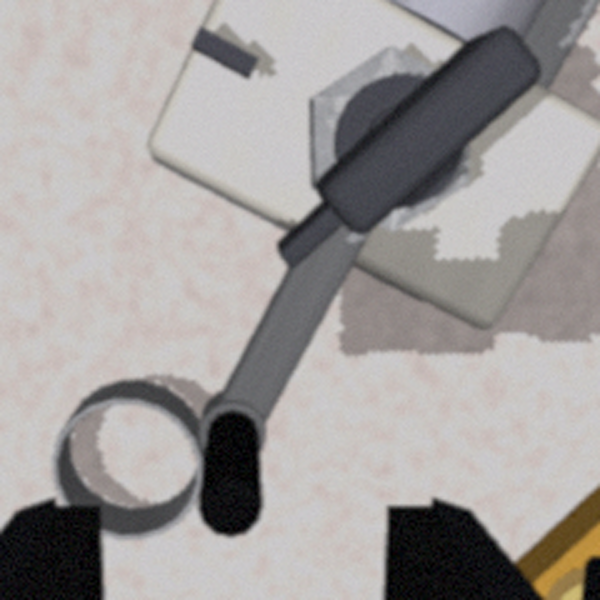

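```bash
python3 - <<'E'
from h import *
d=np.load("pics/w2.npz");K,M=d["K"],d["M"]
g=lambda x,y,z:topl(K,M,(220+x/2.5,80+y/2.5),z)
p=g(231,504,.182);c=g(433,130,.17);t=g(287,255,.165);f=[g(200,40,.125),g(248,70,.125)]
an=lambda v:np.degrees(np.arctan2(v[1],v[0]))
print(p,c,np.linalg.norm((p-c)[:2]),an(p-c),an(t-c),an(f[0]-f[1]),an(f[0]-c),(p-bot.observe()["tool_pos"])/.04)
E
```

```text
[ 0.57904637 -0.14999048  0.182     ] [ 0.55814305 -0.06580869  0.17      ] 0.08673823691634204 -76.05483468696758 -96.06892307844318 -168.39152858385094 -161.1517509305995 [ 0.02576167 -0.1063398  -1.10816967]
```

```bash
python3 -m pendant '[[50,0.02,-0.1,-0.4,0],[50,0,0,-0.5,0],[50,0,0,-0.5,0],[50,0,0,-0.33,0],[50,0,0,0,0],[5,0,0,0,0],[5,0,0,0,0],[5,0,0,0,0],[5,0,0,0,0],[5,0,0,0,0],[5,0,0,0,0],[5,0,0,0,0]]' 25
```

```text
clock: 3.62
tool_pos: [0.5792, -0.1515, 0.1571]
eef_rot: [0.287, 0.646, -0.287, 0.646]
ft_force: [-0.3, 0.0, 2.2]
width: 0.0131
```

```bash
python3 -m pendant '[[5,0.18,0.05,0,0],[5,0.175,0.07,0,0],[5,0.165,0.085,0,0],[5,0.16,0.1,0,0],[5,0.15,0.11,0,0],[5,0.14,0.125,0,0],[5,0.13,0.135,0,0],[5,0.115,0.145,0,0],[5,0.105,0.155,0,0],[5,0.09,0.165,0,0],[5,0.075,0.17,0,0],[5,0,0,0,0]]'
python3 -m pendant '[[5,0,0,0,0],[5,0,0,0,0],[5,0,0,0,0]]'
```

```text
clock: 4.62
tool_pos: [0.6397, -0.1006, 0.1572]
eef_rot: [0.286, 0.645, -0.288, 0.647]
ft_force: [0.4, -3.9, 2.1]
width: 0.0126
clock: 4.87
tool_pos: [0.6396, -0.1006, 0.1572]
eef_rot: [0.287, 0.645, -0.288, 0.647]
ft_force: [3.6, -3.3, 2.9]
width: 0.013
```

```bash
python3 -m pendant '[[40,0,0,0,0],[40,0,0,0,0],[40,0,0,0.5,0],[40,0,0,0.5,0],[40,0,0,0.5,0],[40,0,0,0.5,0],[40,-0.34,0.14,0,1],[40,-0.34,0.14,0,1],[40,-0.34,0.14,0,1],[40,-0.34,0.14,0,1],[40,-0.34,0.14,0,1],[40,-0.34,0.14,0,1]]'
python3 -m pendant '[[40,0,0,0,1],[40,0,0,0,1],[40,0,0,0,1],[40,0,0,0,1],[40,0,0,0,1],[40,0,0,0,1],[40,0,0,0,1],[40,0,0,0,1],[40,0,0,0,1],[40,0,0,0,1],[40,0,0,0,1],[40,0,0,0,1]]'
python3 -m pendant '[[40,0,0,0,1],[40,0,0,0,1],[40,0,0,0,1],[40,0,0,0,1],[40,0,0,0,1],[40,0,0,0,1],[40,0,0,0,1],[40,0,0,0,1],[40,0,0,0,0.6],[40,0,0,0,0],[40,0,0,0,0],[40,0,0,0,0]]'
python3 - <<'E'
from h import *
i,K,M=cam("wrist");s=bot.observe()
for p in([.558,-.067,.17],[.558+.0858*np.cos(.366),-.067-.0858*np.sin(.366),.182]): 
    u=proj(K,M,p);print(u)
save("w3.png",i,None,1.25);np.savez("pics/w3",K=K,M=M,i=i);y=R.from_quat(s["eef_rot"]).as_matrix()[:,1];print(s["clock"],s["tool_pos"],s["joint_pos"][6],np.degrees(np.arctan2(y[1],y[0])))
E
```

```text
clock: 5.87
tool_pos: [0.555, -0.0639, 0.236]
eef_rot: [0.109, 0.7, -0.108, 0.698]
ft_force: [0.0, -0.0, -0.7]
width: 0.0401
clock: 6.87
tool_pos: [0.5557, -0.0643, 0.2361]
eef_rot: [-0.255, 0.66, 0.256, 0.659]
ft_force: [-0.5, 0.3, 0.1]
width: 0.0399
clock: 7.87
tool_pos: [0.5563, -0.065, 0.2364]
eef_rot: [-0.477, 0.521, 0.478, 0.521]
ft_force: [0.3, 0.3, -0.4]
width: 0.0403
[313.63551078 254.25219141]
[159.21842892 219.98514057]
7.9167 [ 0.55641208 -0.06512754  0.23644012] 2.4861365280088985 175.02838252267506
```

View pics/w3.png

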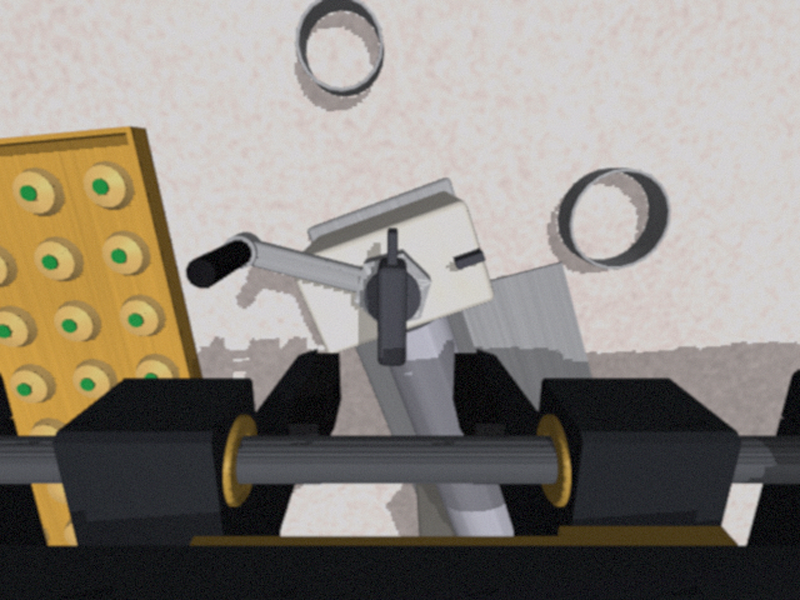

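The wrist view confirms the lever has swung to about -22°. The T-bar centre is at (392,312), in line with the jaws, and the mark is at (468,259). Next I descend and grip the bar.

```bash
python3 -m pendant '[[40,0.04,-0.05,-0.4,0],[40,0,0,-0.5,0],[40,0,0,-0.5,0],[40,0,0,-0.5,0],[40,0,0,-0.24,0],[40,0,0,0,0],[5,0,0,0,0],[5,0,0,0,0],[5,0,0,0,0],[5,0,0,0,0],[5,0,0,0,0],[5,0,0,0,0]]' 20
```

```text
clock: 8.92
tool_pos: [0.5585, -0.0671, 0.1517]
eef_rot: [-0.478, 0.521, 0.478, 0.521]
ft_force: [-2.5, 0.6, 5.3]
width: 0.0284
```

```bash
python3 -m pendant '[[5,0,0,0,0],[5,0,0,0,0],[5,0,0,0,0]]'
python3 - <<'E'
from h import *
i,K,M=cam("wrist");save("w4.png",i,(160,120,480,360),2.4)
E
```

```text
clock: 9.17
tool_pos: [0.5585, -0.0671, 0.1517]
eef_rot: [-0.478, 0.521, 0.478, 0.521]
ft_force: [-2.5, 0.6, 6.6]
width: 0.0283
```

View pics/w4.png

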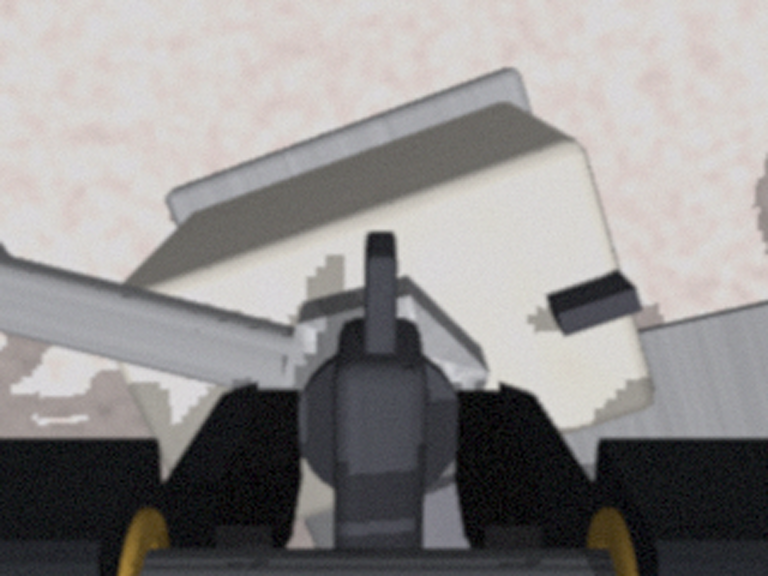

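The jaws have closed on the round 28 mm collar under the bar, which spans about (300–460, 340–490). I'll open, rise 9 mm and close on the bar itself.

```bash
python3 -m pendant '[[40,0,0,0,0],[40,0,0,0,0],[40,0,0,0.2,0],[40,0,0,0,0],[5,0,0,0,0],[5,0,0,0,0],[5,0,0,0,0],[5,0,0,0,0],[5,0,0,0,0],[5,0,0,0,0],[5,0,0,0,0],[5,0,0,0,0]]' 20
```

```text
clock: 10.22
tool_pos: [0.5584, -0.0676, 0.1588]
eef_rot: [-0.478, 0.521, 0.478, 0.521]
ft_force: [1.6, -0.5, -1.8]
width: 0.014
```

```bash
python3 -m pendant '[[5,0,0,0,-0.6],[5,0,0,0,-1],[5,0,0,0,-1],[5,0,0,0,-1],[5,0,0,0,-1],[5,0,0,0,-1],[5,0,0,0,-1],[5,0,0,0,-1],[5,0,0,0,-1],[5,0,0,0,-1],[5,0,0,0,-1],[5,0,0,0,-1]]'
python3 -m pendant '[[5,0,0,0,-1],[5,0,0,0,-1],[5,0,0,0,-0.4],[5,0,0,0,0],[5,0,0,0,0],[5,0,0,0,0],[40,0,0,0,0],[40,0,0,0,0],[40,0,0,0.5,0],[40,0,0,0.5,0],[40,0,0,0.5,0],[40,0,0,0.5,0]]'
python3 -m pendant '[[40,0,0,0,0],[40,0,0,0,0],[40,0,0,0,0]]'
python3 - <<'E'
from h import *
i,K,M=cam("wrist");s=bot.observe()
save("w5.png",i,(160,120,480,360),2.4);np.savez("pics/w5",K=K,M=M,i=i);y=R.from_quat(s["eef_rot"]).as_matrix()[:,1];print(s["clock"],s["tool_pos"],s["joint_pos"][6],np.degrees(np.arctan2(y[1],y[0])))
E
```

```text
clock: 11.22
tool_pos: [0.5604, -0.0689, 0.1589]
eef_rot: [-0.165, 0.687, 0.163, 0.689]
ft_force: [5.6, -3.7, -6.6]
width: 0.0142
clock: 12.22
tool_pos: [0.5576, -0.0668, 0.2398]
eef_rot: [-0.093, 0.701, 0.093, 0.701]
ft_force: [-0.2, 0.2, -0.0]
width: 0.0403
clock: 12.47
tool_pos: [0.5576, -0.0673, 0.2384]
eef_rot: [-0.093, 0.702, 0.093, 0.7]
ft_force: [-0.2, -0.3, -0.0]
width: 0.0399
12.5167 [ 0.55739988 -0.06737083  0.2379672 ] 1.5207035792561767 105.08921811314565
```

View pics/w5.png

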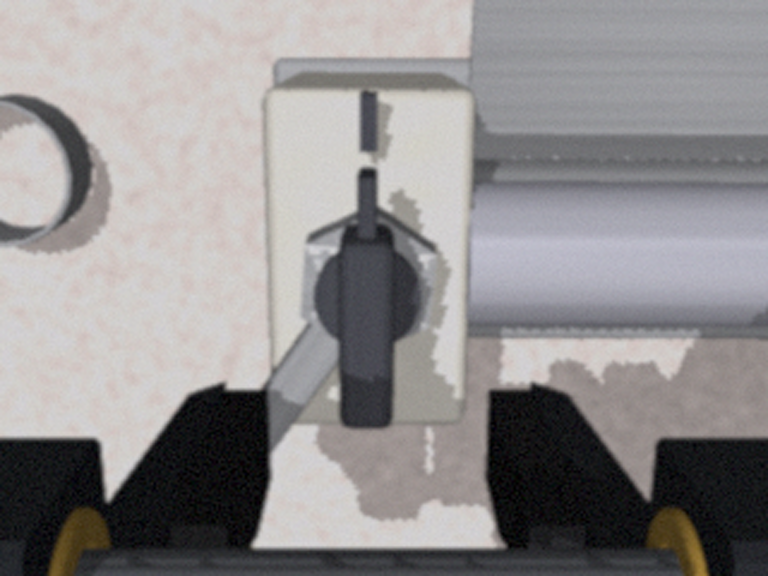

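The T-bar nose is in line with the mark: nose at x≈368, fin at x≈368. Now I go back to the lever post.

```bash
python3 -m pendant '[[44,0.17,-0.07,0,-1],[44,0.17,-0.07,0,-1],[44,0.17,-0.07,0,-1],[44,0.17,-0.07,0,-1],[44,0.17,-0.07,0,-1],[44,0.17,-0.07,0,-1],[44,0.17,-0.07,0,-1],[44,0.17,-0.07,0,-1],[44,0.17,-0.07,0,-1],[44,0.17,-0.07,0,-1],[44,0.17,-0.07,0,-1],[44,0.17,-0.07,0,-1]]'
python3 -m pendant '[[44,0,0,0,0],[44,0,0,0,0],[44,0,0,0,0]]'
python3 - <<'E'
from h import *
i,K,M=cam("wrist");s=bot.observe();print(s["tool_pos"],(np.array([.6396,-.1006,.157])-s["tool_pos"])/.04)
save("w6.png",i,(160,120,480,360),2.4);np.savez("pics/w6",K=K,M=M,i=i);u=proj(K,M,[.6396,-.1006,.182]);print((u-[160,120])*2.4)
E
```

```text
clock: 13.52
tool_pos: [0.6394, -0.101, 0.2373]
eef_rot: [0.271, 0.654, -0.272, 0.652]
ft_force: [1.0, -0.2, -0.3]
width: 0.044
clock: 13.77
tool_pos: [0.6391, -0.1007, 0.238]
eef_rot: [0.269, 0.655, -0.27, 0.653]
ft_force: [-0.0, 0.0, 0.0]
width: 0.044
[ 0.63917007 -0.10073584  0.23834862] [ 0.0107482   0.0033961  -2.03371544]
[376.68380051 352.84863598]
```

View pics/w6.png

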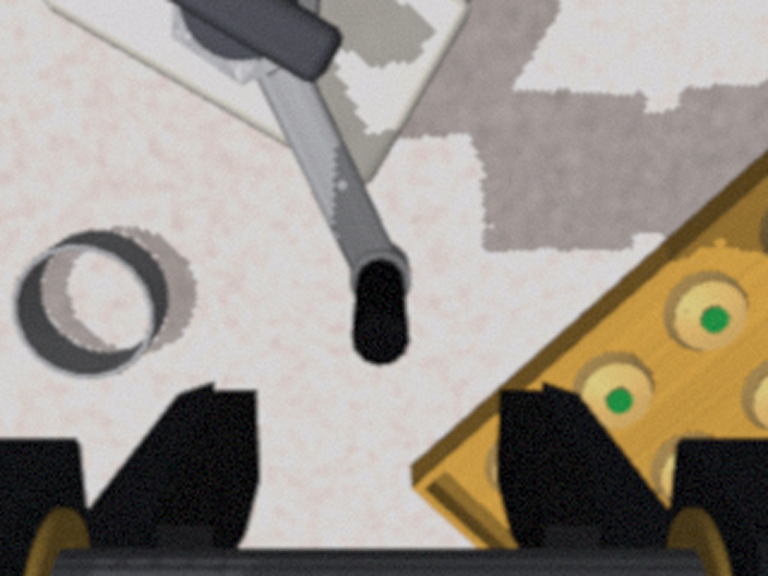

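```bash
python3 -m pendant '[[44,-0.03,0.04,-0.4,0],[44,0,0,-0.5,0],[44,0,0,-0.5,0],[44,0,0,-0.5,0],[44,0,0,-0.13,0],[44,0,0,0,0],[5,0,0,0,0],[5,0,0,0,0],[5,0,0,0,0],[5,0,0,0,0],[5,0,0,0,0],[5,0,0,0,0]]' 25
python3 -m pendant '[[5,0,0,0,0],[5,-0.075,-0.17,0,0],[5,-0.09,-0.165,0,0],[5,-0.105,-0.155,0,0],[5,-0.115,-0.145,0,0],[5,-0.13,-0.135,0,0],[5,-0.14,-0.125,0,0],[5,-0.15,-0.11,0,0],[5,-0.16,-0.1,0,0],[5,-0.165,-0.085,0,0],[5,-0.175,-0.07,0,0],[5,-0.18,-0.05,0,0]]'
python3 -m pendant '[[5,0,0,0,0],[5,0,0,0,0],[5,-0.08,-0.02,0,0],[5,0,0,0,0],[5,0,0,0,0]]'
```

```text
clock: 14.82
tool_pos: [0.6391, -0.0996, 0.1585]
eef_rot: [0.27, 0.653, -0.27, 0.654]
ft_force: [-0.2, 0.7, 3.3]
width: 0.0133
clock: 15.82
tool_pos: [0.5829, -0.1527, 0.1586]
eef_rot: [0.272, 0.65, -0.269, 0.656]
ft_force: [6.3, -0.8, -0.6]
width: 0.013
clock: 16.23
tool_pos: [0.5805, -0.1531, 0.1586]
eef_rot: [0.271, 0.65, -0.269, 0.657]
ft_force: [9.6, -1.4, -1.5]
width: 0.0132
```

```bash
python3 -m pendant '[[5,-0.1,-0.025,0,0],[5,0,0,0,0],[5,0,0,0,0],[5,0,0,0,0]]'
python3 -m pendant '[[44,0,0,0,0],[44,0,0,0,0],[44,0,0,0,0],[44,0,0,0.5,0],[44,0,0,0.5,0],[44,0,0,0.5,0],[44,0,0,0.5,0],[44,0,0,0.3,0],[44,0,0,0,0],[44,0,0,0,0],[44,0,0,0,0]]'
python3 - <<'E'
from h import *
i,K,M=cam("wrist");s=bot.observe();print(s["clock"],s["tool_pos"],s["ft_force"])
save("w7.png",i,(220,80,460,320),2.5);np.savez("pics/w7",K=K,M=M,i=i)
E
```

```text
clock: 16.57
tool_pos: [0.5803, -0.153, 0.1588]
eef_rot: [0.272, 0.648, -0.267, 0.659]
ft_force: [16.8, -1.0, -7.7]
width: 0.0135
clock: 17.48
tool_pos: [0.5706, -0.1537, 0.2484]
eef_rot: [0.27, 0.655, -0.271, 0.652]
ft_force: [-0.1, -0.7, -0.2]
width: 0.0443
17.5333 [ 0.57073063 -0.15359507  0.24823179] [ 0.03293992 -0.38159665 -0.62215794]
```

View pics/w7.png

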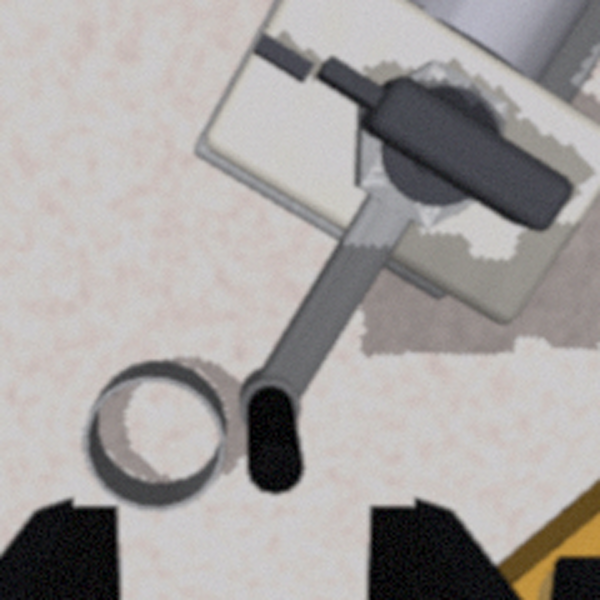

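```bash
python3 - <<'E'
from h import *
d=np.load("pics/w7.npz");K,M=d["K"],d["M"]
g=lambda x,y,z:topl(K,M,(220+x/2.5,80+y/2.5),z)
p=g(276,464,.182);c=np.array([.558,-.067,0]);t=g(325,68,.165);b=g(560,205,.17)
an=lambda v:np.degrees(np.arctan2(v[1],v[0]))
print(p,an(p-c),an(t-b),"cheek edge",an(g(205,148,.12)-g(505,320,.12)))
bot.finish_job()
E
```

```text
[ 0.57884865 -0.15009473  0.182     ] -75.91511333898055 -163.8922152003822 cheek edge -164.09118263207546
the job is handed in; nothing more can be done
```

I loosened the nut, set the gap screw to the mark, swung the lever back until tight and handed the job in at about 17.5 s. No verdict came back, so what follows is from my own measurements.

- **Loosening:** I pinched the lever post and swung it about 54° anticlockwise (about 0.94 rad).
- **Setting the screw:** My first grip closed on the round collar under the T-bar, at a 28 mm opening. I noticed it before turning anything, opened, rose 7 mm and gripped the bar itself at 14 mm. I then turned it about 70° clockwise, and the close-up showed the nose in line with the fin.
- **Tightening:** I swung the lever back clockwise. At the end the force rose to 17 N with no further movement, so the nut is on its stop.

**Last checks:**
- **Lever:** It measured -75.9°, against -76.1° before the start.
- **Pointer:** It measured -163.9°, against -164.1° for the cheek's edge, and the picture still showed it on the fin. My early readings of the fin's direction were rougher, scattering from -160° to -168°.
- **Robot:** The hand was clear of everything, with wrist force near zero.

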